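Change the chuck of a spin coater and hold the new one home

TASK

Change the chuck of the spin coater: lift the small chuck out of the drive hub and stand it in the free socket of the row for small chucks, next to the other small one. Then take the large chuck from its row, lower its shaft into the hub, turn it until the key slips into the keyway and push it fully home against the sprung ejector. Finish while still holding it pressed home, so that a colleague can tighten the hub's clamp screw, and leave everything else where it stands.

Things in the scene. Friction and masses are not known exactly. Their poses are not given: they have to be found in the camera images.
- coater: Spin coater: fixed white housing 200 x 200 mm with a steel bowl in its top (inside diameter 170 mm, floor 38 mm and rim 98 mm above the worktop), the drive hub in the bowl's middle. Origin on the worktop under its centre; front faces -x.
- hub_mouth (a point): Centre of the top face of the coater's aluminium drive hub (38 mm across, bore 16 mm), 66 mm above the worktop. z up; x points outward along its only keyway, a slot 6.8 mm wide that reaches 12.5 mm from the axis and runs down the whole bore. The motor brake holds the hub: it does not turn. The small chuck stands in it at the start.
- ejector (a joint): Spring pad at the bottom of the hub's bore: 0 when up (pad 27 mm below the hub's top face), grows downwards, in m; 0.007 with a chuck fully home, stop at 0.009. It pushes up with 3.5 N at 0 and 8.4 N at 0.007: a chuck that is let go rises 7 mm above home, its key still in the keyway.
- small_chuck_grip (a point): Centre of the disc of the small white vacuum chuck (about 0.12 kg), in the hub at the start, its foot on the raised ejector pad. Disc 44 mm in diameter, 14 mm thick, to be taken by its edge; under it a boss 34 mm in diameter, 14 mm high, whose underside is the shoulder, and a shaft. This point is 21 mm above the shoulder and 55 mm above the shaft's foot. z up; x outward along the key.
- large_chuck_grip (a point): Centre of the disc of the large white vacuum chuck (about 0.12 kg), in the row for large chucks at the start. Like the small chuck, with the same boss, shaft, key and heights, but its disc is 58 mm in diameter. z up; x points outward along the key; a black line near the edge of the disc's top lies above the key. Fully home, this point is 21 mm above the hub's top face.
- large_chuck_shoulder (a point): Centre of the underside of the large chuck's boss, which rests on the hub's top face when home. Below it: shaft 14 mm in diameter, 34 mm long, foot tapered to 9 mm over the last 4 mm; brass key 5 mm wide, reaching 11 mm from the axis, 6 to 24 mm below this point, so that the plain foot enters the bore by 10 mm before the key meets the hub's top face.
- spare_chuck_grip (a point): Centre of the disc of the second small chuck, which stands in its socket in the row for small chucks and stays there; the same as the small chuck.
- small_row: Row for small chucks: fixed grey block 160 x 54 mm, 44 mm high, with two sockets (round holes 24 mm in diameter, 88 mm apart), each ringed by a white circle of 44 mm. Origin under its centre; x along the row, towards the free socket; z up.
- small_row_free (a point): The free socket of the row for small chucks: centre of its mouth, in the top face, 44 mm above the worktop. A chuck stands in it on its shoulder, in any direction.
- large_row: Row for large chucks: fixed grey block 160 x 68 mm, 44 mm high, with two sockets like those of the other row, each ringed by a white circle of 58 mm. Origin under its centre; x along the row, towards the socket with the large chuck; the other socket is free and stays so.
- resist_bottle: Brown bottle with black cap, 60 mm across, 125 mm high, behind the coater; stays. Origin under its centre.
- dropper: Small brown dropper bottle, 28 mm across, 84 mm high, behind the rows; stays. Origin under its centre.
Mind the look-alikes: they are no part of the job. What is shaped like the part that bears small_chuck_grip but turquoise is not meant.

How it is judged:
By the outcome, as a careful person would: the job done as asked, in the order asked, and still so for the second after the job is handed in, while the arm keeps its last pose, push and grip.
It also fails if it takes over 48 s, if anything falls off the work surface, if the arm or the gripper's body presses on something with over 40 N, if the wrist force passes 120 N, or if a joint passes its speed limit or range.

ROBOT

A 6-joint arm with a two-finger parallel gripper is mounted at the origin on a cart in front of the work surface, level with it; the furniture and walls round the work are solid. World frame = base frame: x ahead of the robot, y to its left, z up, the work surface at z = 0. Lengths are in mm, angles in rad, forces in N, time in s.
With the tool pointing down it reaches from about 350 to 775 mm from the base axis. Payload 7.3 kg.
Tool frame: the origin (TCP) lies on the centre line of the jaws, within the pads' length; the fingertips stand 22 mm ahead of it and the grasp point (between the pads) lies 3 mm ahead of it; z points along the fingers, y is the direction in which the jaws open and shut (so a half turn about z gives the same grasp; the last joint's range is limited). The gripper opens to 92 mm and grips with 3 to 60 N. Pads are 19 mm wide; open, the fingers measure 130 mm over their backs; the gripper's body (75 mm by 190 mm) begins 47 mm behind the grasp point.
Start: joints at [-1.424, 0.342, 1.524, -0, 1.275, -0.146], TCP at [151.555, -502.667, 248.741] pointing down, gripper open.
Joint ranges: [-2.53, 2.53], [-0.77, 2.02], [0.04, 2.7], [-1, 4.14], [0.28, 2.66], [-3.11, 3.11]. Speed limits (rad/s): [2.57, 2.57, 3.14, 3.14, 3.14, 3.14].

INTERFACE

Orientations are given as [roll, pitch, yaw] about the fixed x, y, z axes, in that order (R = Rz(yaw) Ry(pitch) Rx(roll)).
In Python, from plant import bot gives the robot as it stands.
- The arm moves only by the tool play_rows, never from a script. Its argument "moves" is one flat list of numbers, 5 for each row, row after row: the closure in counts, from 0 (fully open) to 255 (shut), then the shift along the tool's x, y, z in mm, then the turn about the tool's z in degrees. A call has 1 to 8 rows; each row is the pose to reach, as a shift and turn from the pose commanded when the call began, along the tool's axes at that moment; what a row does not reach only later rows make up. A row lasts 1/12 s, in which the tool goes at most 41.7 mm and 7.16 degrees, less where a joint would pass 70% of its speed; a pose out of reach is approached as far as the arm can. A call with a gripper value outside its range is refused whole. The fingers move at their own pace and stop on an object; the grip force is fixed at half the most. Time passes only in rows, so rows that repeat a pose let the fingers close. It gives the time, the measured TCP pose, the force and the opening at its end, in the units of the state.
- bot.get_obs(): the state, without advancing time (a new reading comes with each control period).
- bot.capture(name): name is "side" or "top" or "wrist"; returns a dict with "color" (384x512x3 uint8, red, green, blue), "fx", "fy", "cx", "cy" (pixels), "k1" (the pictures are not rectified: a ray, as slopes to the right and down, at radius r is drawn at 1 + k1 r^2 times it, then the intrinsics apply), "world_to_cam" (4x4, takes a point from world to camera coordinates); the wrist camera has in their place "T_tool_cam" (4x4, takes a point from camera to tool coordinates, whose origin is the TCP and whose axes are the flange's). Camera axes: x right, y down, z forward; pixel columns grow to the right and rows downward; lengths in mm; the calibration is good to about 2 mm. A picture is of the moment at which its call begins: read the wrist's pose just before it. There is no depth.
- bot.close_job(): hands the job in, once; it reports no verdict.
The state is a dict: "time": time; "joint_positions": joint angles; "dq": joint speeds; "tau": joint torques, N m; "tool_pos": TCP position; "tcp_rot": TCP orientation; "contact_force": force on the tool from outside, world axes, zero at the start; "moment": the same for the moment, N m; "grip_width": finger opening in mm.
Only numpy, scipy, OpenCV 4.12 (cv2) and the standard library are available. Lean on these libraries where they do the work, as an engineer would, in place of code of your own. Each camera call takes 0.05 s, during which the arm holds its last target.

## Working session

There is one attempt and no reset: what is moved stays moved. The work goes in short steps, Python scripts to look and compute and a tool call to move; the robot and the scene stay as the last step left them, time stands still between calls to the robot, and variables do not carry over. Pictures are saved under pics/ and viewed, and the job is handed in when it is done.

Besides the shell and the picture viewer there is one more tool, called after "Emit:" by a JSON object that holds its "method" and its "body", one argument or row to a line. play_rows: Moves the arm, as the interface text tells. Its arguments: {"type":"object","properties":{"moves":{"type":"array","items":{"type":"number"}}},"required":["moves"]}

```bash
ls; mkdir -p pics; cat > h.py <<'E'
import numpy as np, cv2
from plant import bot
from scipy.spatial.transform import Rotation as R
def snap(n,f):
    o=bot.get_obs(); c=bot.capture(n); cv2.imwrite('pics/'+f+'.png',c['color'][:,:,::-1]); 
    d={k:np.array(v) for k,v in c.items()}; d['tp']=np.array(o['tool_pos']); d['tr']=np.array(o['tcp_rot'])
    np.savez('pics/'+f+'.npz',**d); return o
def load(f):
    d=dict(np.load('pics/'+f+'.npz'))
    if 'world_to_cam' not in d:
        T=np.eye(4);T[:3,:3]=R.from_euler('xyz',d['tr']).as_matrix();T[:3,3]=d['tp']
        d['world_to_cam']=np.linalg.inv(T@d['T_tool_cam'])
    return d
def px2w(f,u,v,z):
    d=load(f);x=(u-d['cx'])/d['fx'];y=(v-d['cy'])/d['fy'];k=float(d['k1'])
    a,b=x,y
    for _ in range(30):
        s=1+k*(a*a+b*b);a,b=x/s,y/s
    C=np.linalg.inv(d['world_to_cam']);r=C[:3,:3]@np.array([float(a),float(b),1]);o=C[:3,3]
    return o+r*(z-o[2])/r[2]
def w2px(f,p):
    d=load(f);q=d['world_to_cam']@np.append(p,1);a,b=q[:2]/q[2];s=1+float(d['k1'])*(a*a+b*b)
    return np.array([a*s*d['fx']+d['cx'],b*s*d['fy']+d['cy']]).round(1)
def crop(f,u0,v0,u1,v1,s,out):
    im=cv2.imread('pics/'+f+'.png')[v0:v1,u0:u1];cv2.imwrite('pics/'+out+'.png',cv2.resize(im,None,fx=s,fy=s,interpolation=cv2.INTER_CUBIC))
E
python3 - <<'E'
from h import *
for n in ['top','side','wrist']: o=snap(n,n+'0')
print(o)
d=load('top0');print(d['world_to_cam'],d['fx'],d['k1']);d=load('wrist0');print(d['T_tool_cam'])
E
```

```text
pics
{'time': 0.1, 'joint_positions': array([-1.42401497e+00,  3.42627450e-01,  1.52488675e+00, -2.74089022e-06,
        1.27539751e+00, -1.45990842e-01]), 'dq': array([ 5.52352371e-04, -2.81997096e-03, -2.34225010e-03,  1.70981414e-03,
        8.91320341e-04,  9.66161225e-05]), 'tau': array([ 3.09971118e-03, -4.32003522e+01, -2.44695210e+01,  7.21084583e-02,
        5.26239944e-02, -4.97244434e-05]), 'tool_pos': array([ 151.49714598, -502.33450156,  248.13985246]), 'tcp_rot': array([-3.14028725e+00, -1.89293217e-04,  2.92772878e-01]), 'contact_force': array([ 0.16104957, -0.09100835, -0.91240462]), 'moment': array([ 0.00810347,  0.00208648, -0.04357081]), 'grip_width': 91.95770150686171}
[[-2.02114402e-02 -9.99718752e-01  1.24062327e-02 -2.00942141e+02]
 [-9.89836880e-01  1.82615136e-02 -1.41030026e-01  5.44980582e+02]
 [ 1.40763805e-01 -1.51305666e-02 -9.89927582e-01  9.66910876e+02]
 [ 0.00000000e+00  0.00000000e+00  0.00000000e+00  1.00000000e+00]] 424.0898857612087 0.013770932080751048
[[-6.38001808e-04 -9.67502477e-01 -2.52860732e-01  6.80583027e+01]
 [ 9.99999493e-01 -4.20313097e-04 -9.14920716e-04  6.97800866e-02]
 [ 7.78907382e-04 -2.52861187e-01  9.67502255e-01 -1.36788126e+02]
 [ 0.00000000e+00  0.00000000e+00  0.00000000e+00  1.00000000e+00]]
```

View pics/top0.png

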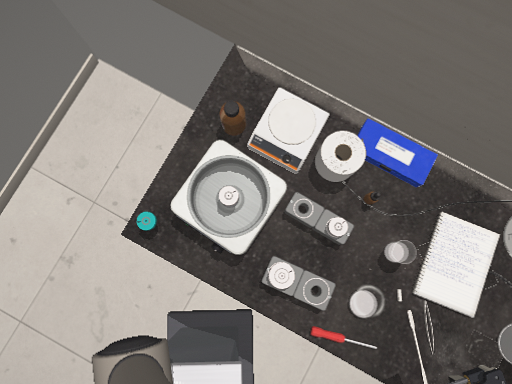

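View pics/side0.png

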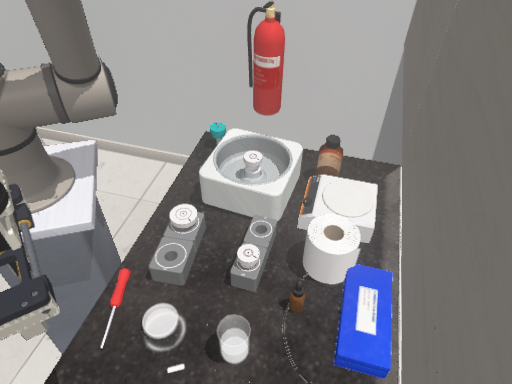

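View pics/wrist0.png

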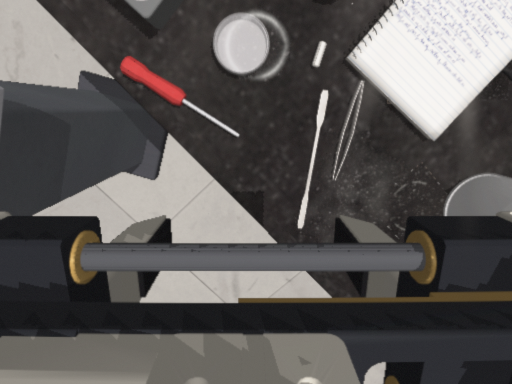

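Top view: white chuck in the hub (228,197), spare small chuck (338,228), free small socket (303,208), large chuck (282,274), free large socket (316,291), turquoise look‑alike (146,221), dropper (371,199). The chuck in the hub is the one to lift out. Next I take a close crop.

```bash
python3 - <<'E'
from h import *
crop('top0',160,130,360,320,4,'c1')
for n,u,v,z in [('small',228,196,94),('free',303,208,44),('spare',338,227,65),('large',282,274,72),('lfree',316,291,44),('lightturq',146,221,30)]: print(n,px2w('top0',u,v,z).round(1))
E
```

```text
small [ 531.1 -137.    94. ]
free [ 506.2 -310.1   44. ]
spare [ 458.7 -386.5   65. ]
large [ 355.7 -254.7   72. ]
lfree [ 314.6 -333.3   44. ]
lightturq [483.9  61.3  30. ]
```

View pics/c1.png

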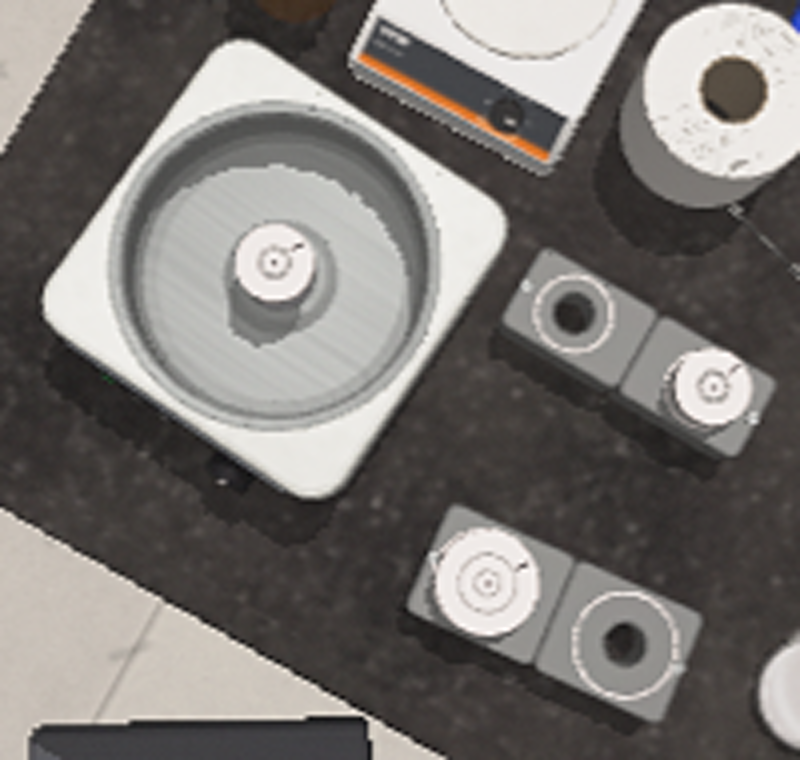

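```bash
cat >> h.py <<'E'
def go(p,yawdeg=None,o=None):
    o=o or bot.get_obs();Rm=R.from_euler('xyz',o['tcp_rot']).as_matrix()
    # assume vertical tool
    y=o['tcp_rot'][2];Rm=R.from_euler('xyz',[np.pi,0,y]).as_matrix()
    d=Rm.T@(np.array(p)-o['tool_pos']);t=0 if yawdeg is None else -(yawdeg-np.degrees(y))
    print('shift',d.round(1),'turn',round((t+180)%360-180,1), 'yaw',np.degrees(y).round(2))
def ob():
    o=bot.get_obs();print(round(o['time'],2),np.array(o['tool_pos']).round(1),np.degrees(o['tcp_rot']).round(2),np.array(o['contact_force']).round(1),round(o['grip_width'],1),np.array(o['joint_positions']).round(2));return o
E
python3 -c "
from h import *
go((510,-124,250),-32)"
```

```text
shift [ 452.4 -258.8   -1.8] turn 48.8 yaw 16.78
```

Emit:
{"method": "play_rows", "body": {
  "moves": [0,452,-259,-2,49,0,452,-259,-2,49,0,452,-259,-2,49,0,452,-259,-2,49,0,452,-259,-2,49,0,452,-259,-2,49,0,452,-259,-2,49,0,452,-259,-2,49]
}}

```text
time: 0.82
tool_pos: [361.0, -282.0, 249.9]
tcp_rot: [3.141, 0.0, -0.569]
contact_force: [0.3, -0.9, -0.2]
grip_width: 92.2
```

```bash
python3 -c "
from h import *
ob();go((510,-124,250),-32)"
```

```text
0.82 [ 361.  -282.   249.9] [179.97   0.   -32.58] [ 0.3 -0.9 -0.2] 92.2 [-0.83  0.22  1.69 -0.    1.23  1.31]
shift [ 4.050e+01 -2.134e+02 -1.000e-01] turn -0.6 yaw -32.58
```

```bash
python3 -c "
from h import *
snap('wrist','w1');ob();go((510,-124,250),-32)"
```

```text
0.87 [ 365.3 -276.3  249.9] [-1.7976e+02 -3.0000e-02 -3.2630e+01] [ 2.1  5.  -0.4] 92.1 [-0.82  0.22  1.69  0.    1.23  1.32]
shift [ 3.970e+01 -2.063e+02 -1.000e-01] turn -0.6 yaw -32.63
```

View pics/w1.png

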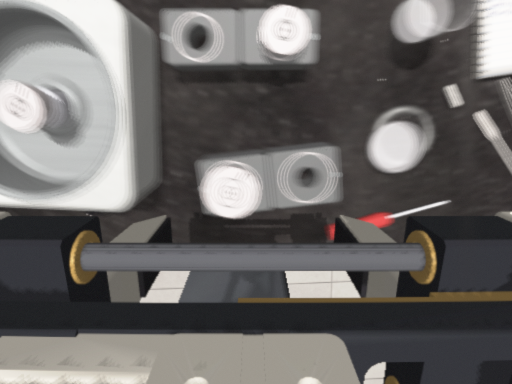

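Emit:
{"method": "play_rows", "body": {
  "moves": [0,40,-206,0,-0.6,0,40,-206,0,-0.6,0,40,-206,0,-0.6,0,40,-206,0,-0.6,0,40,-206,0,-0.6,0,40,-206,0,-0.6,0,40,-206,0,-0.6]
}}

```text
time: 1.45
tool_pos: [504.9, -128.4, 249.3]
tcp_rot: [3.141, 0.001, -0.547]
contact_force: [-0.3, 0.2, 0.1]
grip_width: 91.7
```

```bash
python3 -c "
from h import *
snap('wrist','w2');ob()
crop('w2',120,20,390,215,2.9,'w2c')"
```

```text
1.5 [ 504.  -129.6  249.4] [ 1.7996e+02  7.0000e-02 -3.1480e+01] [-0.4 -0.  -1.1] 91.6 [-0.4   0.33  1.53 -0.    1.27  1.72]
```

View pics/w2.png

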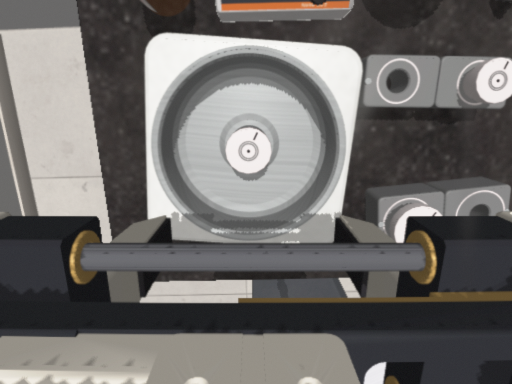

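View pics/w2c.png

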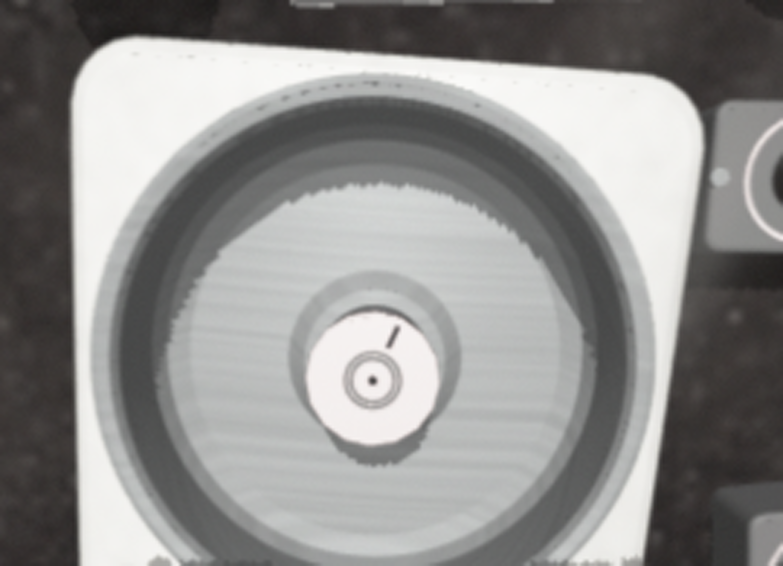

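```bash
python3 -c "
from h import *
c=px2w('w2',248.3,151,101);print(c)
for u,v in [(254.1,139.3),(257.6,132.8)]:
  p=px2w('w2',u,v,101);d=p-c;print(p,np.degrees(np.arctan2(d[1],d[0])),np.hypot(*d[:2]))
# disc edge check
print(px2w('w2',120+305/2.9,20+378/2.9,101),px2w('w2',120+439/2.9,20+378/2.9,101))
print('free',px2w('w2',400,81,44))
go((c[0],c[1],98))
for z in (98,):
  print('topchk',px2w('top0',160+274/4,130+262/4,101))
"
```

```text
[ 532.09388245 -139.78638203  101.        ]
[ 538.63484792 -150.19826016  101.        ] -57.86207937434057 12.295992660936491
[ 542.08109296 -156.11896431  101.        ] -58.5546317360282 19.144127498628706
[ 544.03564655 -121.4165337   101.        ] [ 521.24622316 -158.76792162  101.        ]
free [ 505.33907381 -314.65586991   44.        ]
shift [ 29.3  -6.  151.4] turn 0 yaw -31.48
topchk [ 531.18185175 -138.55408927  101.        ]
```

Emit:
{"method": "play_rows", "body": {
  "moves": [0,29,-6,40,0,0,29,-6,80,0,0,29,-6,110,0,0,29,-6,110,0]
}}

```text
time: 1.83
tool_pos: [527.2, -140.4, 133.3]
tcp_rot: [3.139, 0.013, -0.554]
contact_force: [-1.7, 0.2, -1.4]
grip_width: 91.8
```

```bash
python3 -c "
from h import *
ob();go((531.8,-139.4,98),-31.5)"
```

```text
1.83 [ 527.2 -140.4  133.3] [179.86   0.76 -31.75] [-1.7  0.2 -1.4] 91.8 [-0.4   0.5   1.61 -0.    1.04  1.72]
shift [ 3.4 -3.2 35.3] turn -0.2 yaw -31.75
```

Emit:
{"method": "play_rows", "body": {
  "moves": [0,0,0,0,0,0,0,0,0,0,0,0,0,0,0]
}}

```text
time: 2.08
tool_pos: [533.0, -141.4, 142.7]
tcp_rot: [-3.141, -0.005, -0.553]
contact_force: [0.8, -0.7, 1.0]
grip_width: 92.0
```

```bash
python3 -c "
from h import *
ob();go((531.8,-139.4,98),-31.5)"
```

```text
2.08 [ 533.  -141.4  142.7] [-179.97   -0.27  -31.67] [ 0.8 -0.7  1. ] 92.0 [-0.4   0.49  1.6  -0.    1.04  1.73]
shift [-2.  -1.  44.7] turn -0.2 yaw -31.67
```

Emit:
{"method": "play_rows", "body": {
  "moves": [0,0,0,0,0,0,0,0,0,0,0,0,0,0,0]
}}

```text
time: 2.33
tool_pos: [532.3, -140.4, 141.1]
tcp_rot: [-3.141, -0.002, -0.552]
contact_force: [0.1, -0.2, 0.1]
grip_width: 91.7
```

```bash
python3 -c "
from h import *
ob();go((531.8,-139.4,98),-31.5);snap('wrist','w3')"
```

```text
2.33 [ 532.3 -140.4  141.1] [-1.7999e+02 -1.2000e-01 -3.1620e+01] [ 0.1 -0.2  0.1] 91.7 [-0.4   0.49  1.6  -0.    1.04  1.73]
shift [-1.  -0.5 43.1] turn -0.1 yaw -31.62
```

View pics/w3.png

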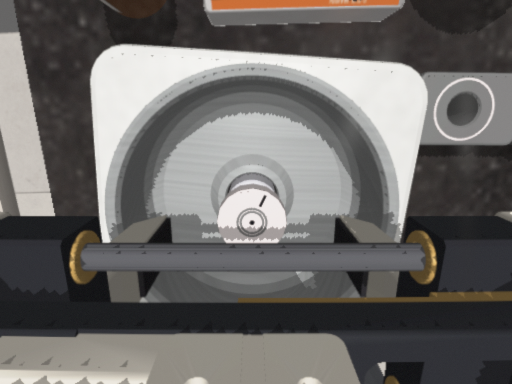

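```bash
python3 -c "
from h import *
c=px2w('w3',252,222,101);print(c);print(px2w('w3',464,109,44))
crop('w3',190,150,320,250,6,'w3c');go((c[0],c[1],98))"
```

```text
[ 532.3352731  -139.62601712  101.        ]
[ 506.83280644 -312.70320443   44.        ]
shift [-0.2 -0.6 42.8] turn 0 yaw -31.61
```

View pics/w3c.png

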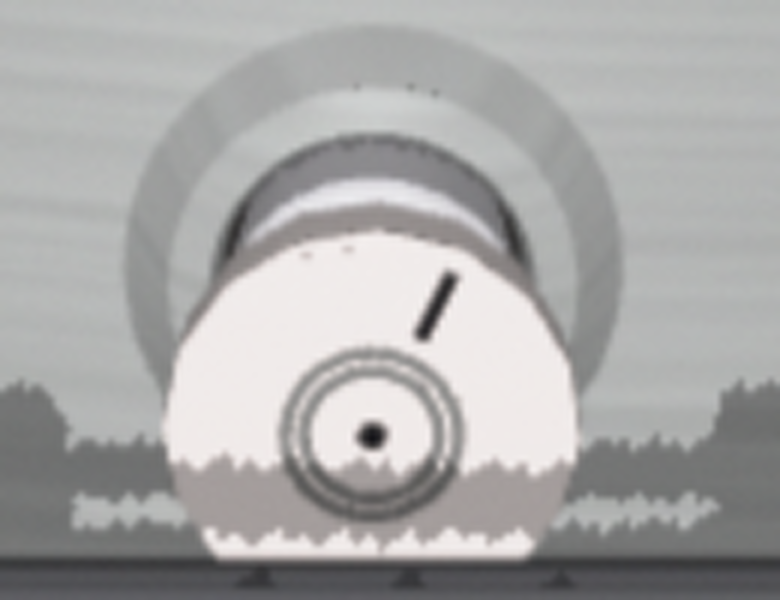

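Emit:
{"method": "play_rows", "body": {
  "moves": [0,0,-0.5,22,0,0,0,-0.5,43,0,0,0,-0.5,43,0,200,0,-0.5,43,0,200,0,-0.5,43,0,255,0,-0.5,43,0,255,0,-0.5,43,0,255,0,-0.5,43,0]
}}

```text
time: 3.05
tool_pos: [532.7, -140.0, 97.8]
tcp_rot: [-3.141, -0.002, -0.552]
contact_force: [-0.2, -0.0, -0.2]
grip_width: 62.8
```

```bash
python3 -c "
from h import *
ob()
c=px2w('w3',252,222.5,101);print(c)
for u,v in [(260.5,206.3),(265.3,195.5)]:
  p=px2w('w3',u,v,101);d=p-c;print(np.degrees(np.arctan2(d[1],d[0])),np.hypot(*d[:2]))
"
```

```text
3.05 [ 532.7 -140.    97.8] [-1.7999e+02 -1.0000e-01 -3.1620e+01] [-0.2 -0.  -0.2] 62.8 [-0.4   0.55  1.65 -0.    0.94  1.73]
[ 532.05165098 -139.45097429  101.        ]
-57.88402372946615 11.87146345684973
-56.48179709307078 19.36879268531624
```

Emit:
{"method": "play_rows", "body": {
  "moves": [255,0,0,0,0,255,0,0,0,0,255,0,0,0,0,255,0,0,0,0,255,0,0,0,0]
}}

```text
time: 3.47
tool_pos: [532.3, -139.9, 97.1]
tcp_rot: [3.142, -0.0, -0.552]
contact_force: [-0.8, 0.1, 0.9]
grip_width: 42.0
```

```bash
python3 -c "
from h import *
ob()"
```

```text
3.47 [ 532.3 -139.9   97.1] [ 1.800e+02 -2.000e-02 -3.163e+01] [-0.8  0.1  0.9] 42.0 [-0.4   0.55  1.65 -0.    0.94  1.73]
```

Emit:
{"method": "play_rows", "body": {
  "moves": [255,0,0,-15,0,255,0,0,-35,0,255,0,0,-60,0,255,0,0,-85,0,255,0,0,-85,0]
}}

```text
time: 3.88
tool_pos: [534.4, -140.6, 186.6]
tcp_rot: [-3.14, -0.008, -0.552]
contact_force: [1.5, 0.3, 0.2]
grip_width: 42.1
```

```bash
python3 -c "
from h import *
ob();go((506.5,-312.7,182),-32)"
```

```text
3.88 [ 534.4 -140.6  186.6] [-179.93   -0.47  -31.62] [1.5 0.3 0.2] 42.1 [-0.4   0.44  1.55 -0.    1.14  1.73]
shift [ 66.5 161.2   4.6] turn 0.4 yaw -31.62
```

Emit:
{"method": "play_rows", "body": {
  "moves": [255,10,35,0,0,255,20,75,0,0,255,30,115,0,0,255,30,145,0,0,255,30,161,0,0,255,30,161,0,0,255,30,161,0,0,255,30,161,0,0]
}}

```text
time: 4.55
tool_pos: [473.5, -291.8, 181.4]
tcp_rot: [-3.141, 0.001, -0.552]
contact_force: [1.1, -0.0, -0.2]
grip_width: 41.7
```

```bash
python3 -c "
from h import *
ob();snap('wrist','w4');snap('top','t4')
crop('t4',160,120,360,320,4,'t4c')"
```

```text
4.55 [ 473.5 -291.8  181.4] [-1.7997e+02  5.0000e-02 -3.1610e+01] [ 1.1 -0.  -0.2] 41.7 [-0.69  0.46  1.54  0.    1.15  1.43]
```

View pics/w4.png

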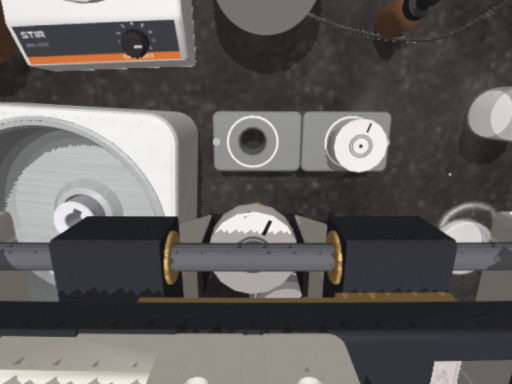

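View pics/t4c.png

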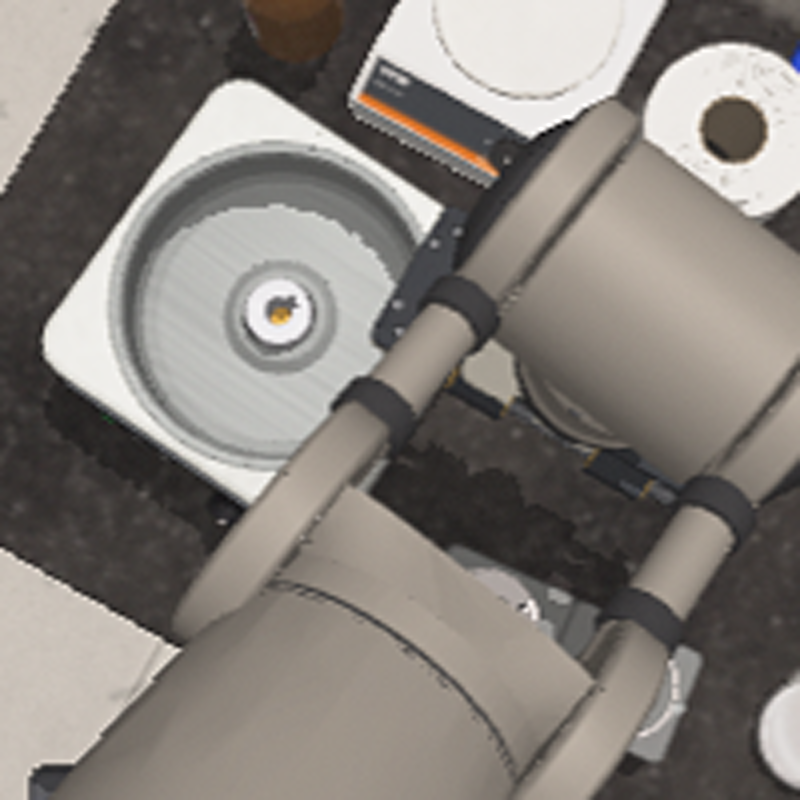

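```bash
python3 -c "
from h import *
crop('w4',200,100,400,190,4,'w4a')
crop('w4',40,180,120,240,10,'w4b')
crop('t4',215,185,245,210,24,'t4d')
print(px2w('w4',252.5,141,44),px2w('w4',360.5,146,72))
"
```

```text
[ 507.52091156 -312.23620938   44.        ] [ 460.3603119  -386.78477302   72.        ]
```

View pics/w4a.png

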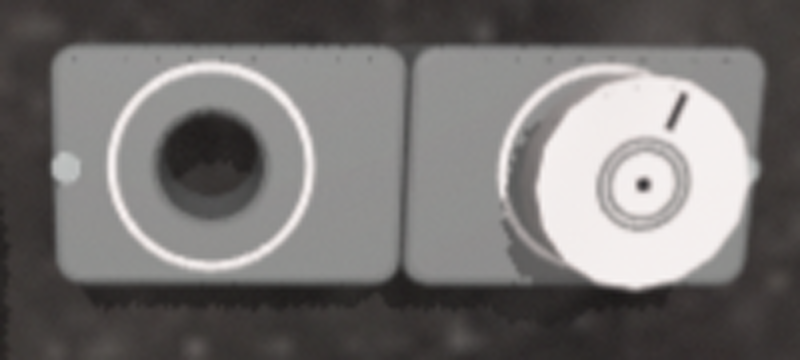

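View pics/w4b.png

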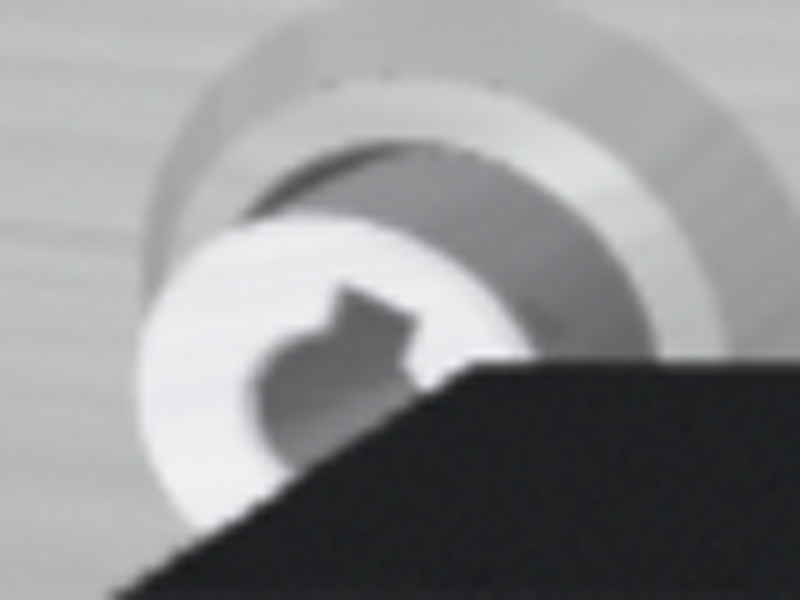

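View pics/t4d.png

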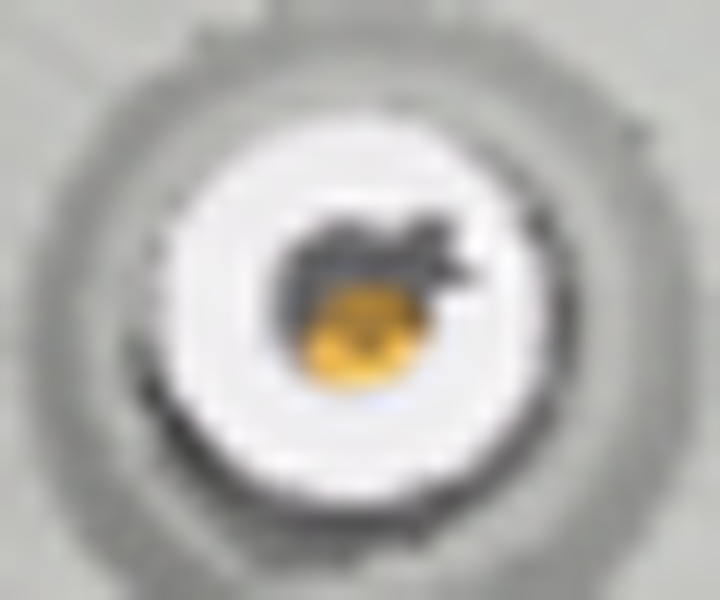

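Emit:
{"method": "play_rows", "body": {
  "moves": [255,20,-0.5,10,0,255,39,-0.5,40,0,255,39,-0.5,55,0,255,39,-0.5,55,0,255,39,-0.5,55,0,255,39,-0.5,55,0]
}}

```text
time: 5.15
tool_pos: [507.4, -312.1, 128.0]
tcp_rot: [3.141, -0.001, -0.551]
contact_force: [-0.0, 1.0, -0.7]
grip_width: 42.1
```

```bash
python3 -c "
from h import *
ob();go((506.8,-311.7,68));snap('wrist','w5');snap('side','s5');crop('s5',210,170,310,270,6,'s5c')"
```

```text
5.15 [ 507.4 -312.1  128. ] [ 1.7999e+02 -7.0000e-02 -3.1560e+01] [-0.   1.  -0.7] 42.1 [-0.68  0.58  1.48 -0.    1.07  1.44]
shift [-0.7 -0.1 60. ] turn 0 yaw -31.56
```

View pics/w5.png

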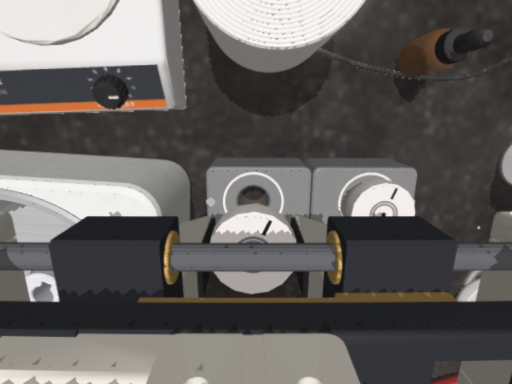

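View pics/s5c.png

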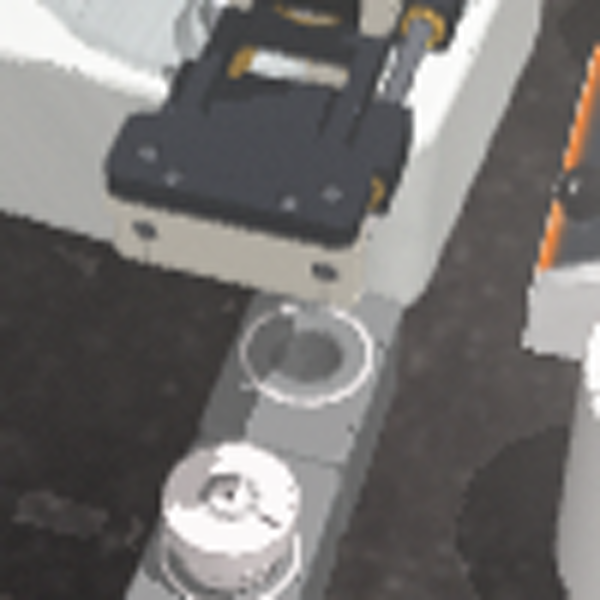

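```bash
python3 -c "
from h import *
print(px2w('w5',253.5,200,44));crop('w5',200,150,310,240,7,'w5c')"
```

```text
[ 507.65225178 -312.80414455   44.        ]
```

View pics/w5c.png

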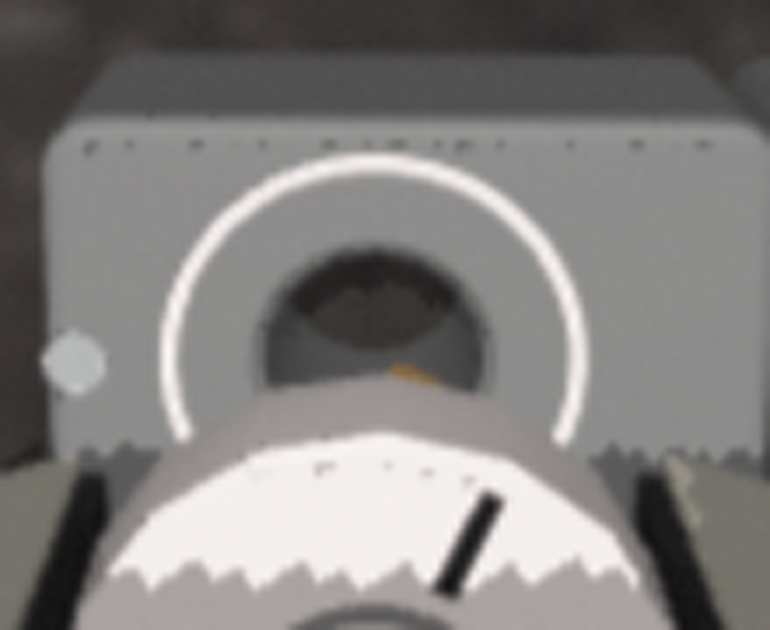

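Emit:
{"method": "play_rows", "body": {
  "moves": [255,-0.5,0,15,0,255,-0.5,0,32,0,255,-0.5,0,45,0,255,-0.5,0,53,0,255,-0.5,0,57,0,255,-0.5,0,59,0,255,-0.5,0,59,0]
}}

```text
time: 5.83
tool_pos: [506.7, -312.6, 68.5]
tcp_rot: [3.141, -0.001, -0.552]
contact_force: [0.8, -1.0, -1.0]
grip_width: 42.1
```

```bash
python3 -c "
from h import *
ob()"
```

```text
5.83 [ 506.7 -312.6   68.5] [ 1.7999e+02 -7.0000e-02 -3.1620e+01] [ 0.8 -1.  -1. ] 42.1 [-0.68  0.66  1.54 -0.    0.95  1.44]
```

Emit:
{"method": "play_rows", "body": {
  "moves": [255,0,0,1,0,255,0,0,2,0,255,0,0,2,0]
}}

```text
time: 6.08
tool_pos: [507.0, -312.8, 68.0]
tcp_rot: [3.141, -0.003, -0.552]
contact_force: [-2.2, 1.4, 8.3]
grip_width: 41.9
```

Emit:
{"method": "play_rows", "body": {
  "moves": [80,0,0,-1.5,0,80,0,0,-1.5,0,80,0,0,-1.5,0,80,0,0,-1.5,0,80,0,0,-1.5,0,80,0,0,-1.5,0]
}}

```text
time: 6.58
tool_pos: [506.4, -312.3, 67.3]
tcp_rot: [3.142, 0.0, -0.552]
contact_force: [-0.9, -0.4, -0.3]
grip_width: 63.1
```

Emit:
{"method": "play_rows", "body": {
  "moves": [80,0,0,-25,0,80,0,0,-55,0,80,-5,0,-90,0,50,-40,5,-115,0,20,-80,15,-115,0,0,-120,25,-115,0,0,-155,30,-115,0,0,-180,30,-115,0]
}}

```text
time: 7.25
tool_pos: [334.5, -242.1, 182.3]
tcp_rot: [3.141, 0.001, -0.553]
contact_force: [-0.2, -0.4, -0.3]
grip_width: 90.2
```

Emit:
{"method": "play_rows", "body": {
  "moves": [0,0,0,0,0,0,0,0,0,0,0,0,0,0,0,0,0,0,0,0]
}}

```text
time: 7.58
tool_pos: [338.4, -244.4, 182.5]
tcp_rot: [3.141, -0.001, -0.552]
contact_force: [-0.0, 0.6, -0.5]
grip_width: 91.6
```

```bash
python3 -c "
from h import *
ob();snap('wrist','w6');ob();crop('w6',150,40,400,215,3,'w6c')"
```

```text
7.58 [ 338.4 -244.4  182.5] [ 1.7998e+02 -7.0000e-02 -3.1610e+01] [-0.   0.6 -0.5] 91.6 [-0.81  0.22  1.9   0.    1.02  1.31]
7.63 [ 338.4 -244.2  182.3] [ 1.7999e+02 -4.0000e-02 -3.1600e+01] [-0.   0.1 -0.7] 91.9 [-0.81  0.22  1.9   0.    1.02  1.31]
```

View pics/w6.png

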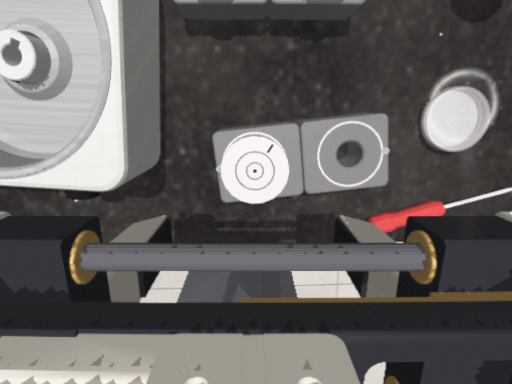

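```bash
python3 -c "
from h import *
crop('w6',210,120,300,210,8,'w6c');crop('w6',0,20,60,100,9,'w6d')"
```

```text
(no output)
```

View pics/w6c.png

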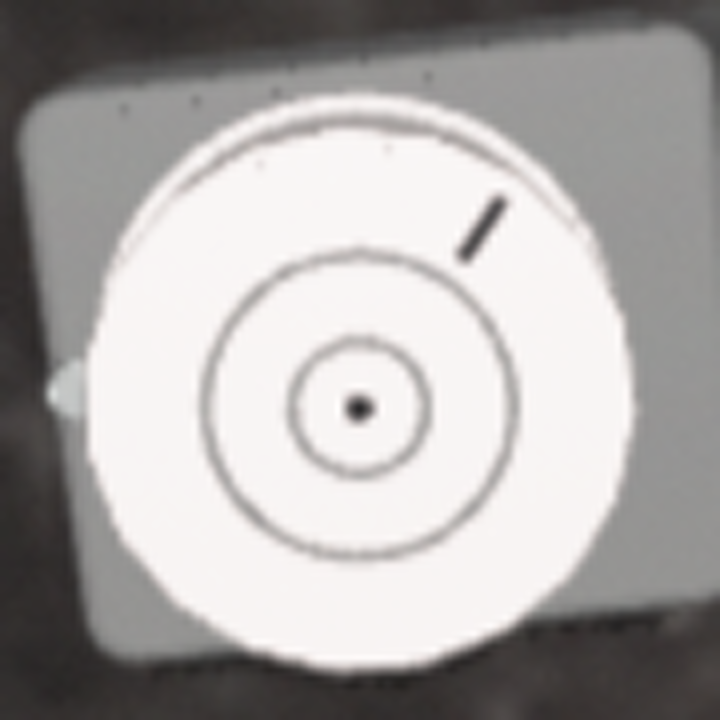

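View pics/w6d.png

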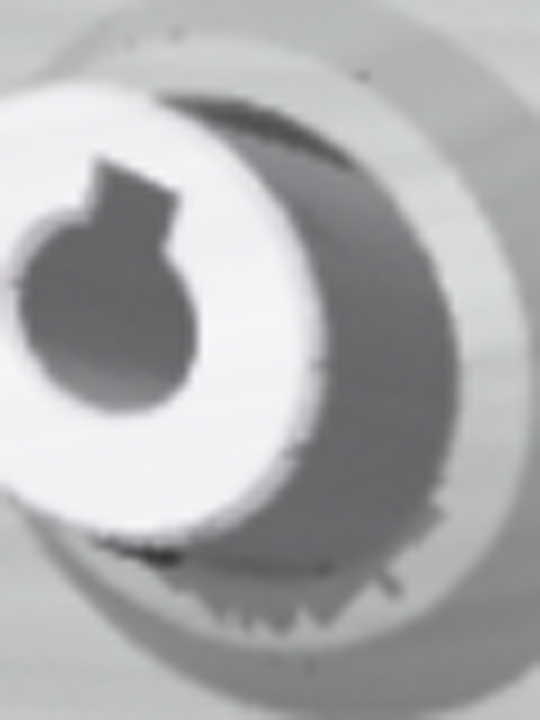

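```bash
python3 -c "
from h import *
def ang(a,b):
  d=b-a;return np.degrees(np.arctan2(d[1],d[0])),np.hypot(*d[:2])
c=px2w('w6',254.75,171,72);print(c)
for p in [(267.9,152.25),(272.75,145)]: print(ang(c,px2w('w6',*p,72)))
h=px2w('w6',12,54.7,66);print('hub',h)
a=px2w('w6',10.9,37.4,66);b=px2w('w6',19.8,41.4,66);print(a,b,ang(h,(a+b)/2),ang(a,b))
# top cam hub
h=px2w('t4',215+352/24,185+305/24,66);e=px2w('t4',215+460/24,185+250/24,66);print('top',h,ang(h,e))
go((c[0],c[1],70));print(w2px('w6',[507,-312,65]))
"
```

```text
[ 352.805944   -254.97225236   72.        ]
(np.float64(-66.11311887670492), np.float64(19.072280101043646))
(np.float64(-65.76594421559365), np.float64(26.18328199521841))
hub [ 532.81302322 -139.89624161   66.        ]
[ 542.81020301 -147.79481485   66.        ] [ 536.77291408 -151.85193546   66.        ] (np.float64(-54.89370700408489), np.float64(12.134576042850663)) (np.float64(-146.09849098464792), np.float64(7.273863154302416))
top [ 530.92313153 -139.03660086   66.        ] (np.float64(-63.740400727043145), np.float64(11.631792663260025))
shift [ 18.    1.6 112.3] turn 0 yaw -31.6
[210.9 -46.5]
```

Emit:
{"method": "play_rows", "body": {
  "moves": [0,9,1,25,0,0,18,1.6,55,0,0,18,1.6,80,0,0,18,1.6,95,0,0,18,1.6,105,0,60,18,1.6,111,0,70,18,1.6,112,0,70,18,1.6,112,0]
}}

```text
time: 8.3
tool_pos: [352.2, -254.5, 70.2]
tcp_rot: [-3.142, 0.0, -0.552]
contact_force: [-0.4, -0.3, 0.1]
grip_width: 76.2
```

Emit:
{"method": "play_rows", "body": {
  "moves": [255,0,0,0,0,255,0,0,0,0,255,0,0,0,0,255,0,0,0,0,255,0,0,0,0]
}}

```text
time: 8.72
tool_pos: [352.2, -254.7, 71.0]
tcp_rot: [3.141, -0.002, -0.552]
contact_force: [-0.8, 0.0, 4.1]
grip_width: 56.2
```

Emit:
{"method": "play_rows", "body": {
  "moves": [255,0,0,-12,0,255,0,0,-35,0,255,0,0,-65,0,255,0,0,-95,0,255,0,0,-110,0,255,0,0,-110,0,255,0,0,-110,0,255,0,0,-110,0]
}}

```text
time: 9.38
tool_pos: [351.3, -253.7, 179.3]
tcp_rot: [-3.141, 0.002, -0.552]
contact_force: [0.1, -0.1, -1.2]
grip_width: 56.1
```

```bash
python3 -c "
from h import *
ob();snap('wrist','w7');crop('w7',0,0,512,384,1.5,'w7c')
go((532.4,-139.8,181),-22.6)"
```

```text
9.38 [ 351.3 -253.7  179.3] [-1.7997e+02  1.1000e-01 -3.1630e+01] [ 0.1 -0.1 -1.2] 56.1 [-0.8   0.25  1.86 -0.    1.02  1.32]
shift [  94.6 -191.9   -1.9] turn -9.0 yaw -31.63
```

View pics/w7c.png

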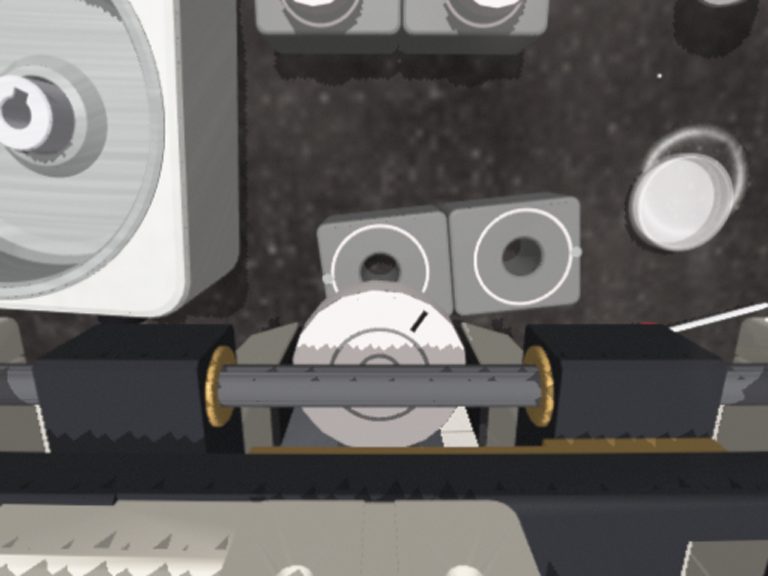

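Emit:
{"method": "play_rows", "body": {
  "moves": [255,5,-30,-3,-2,255,15,-65,-3,-4,255,25,-100,-3,-6,255,35,-135,-3,-8,255,42,-165,-3,-9,255,47,-185,-3,-9,255,50,-192,-3,-9,255,50,-192,-3,-9]
}}

```text
time: 10.1
tool_pos: [495.5, -115.9, 181.9]
tcp_rot: [3.142, 0.002, -0.392]
contact_force: [-0.3, -0.6, -0.6]
grip_width: 55.6
```

Emit:
{"method": "play_rows", "body": {
  "moves": [255,0,0,0,0,255,0,0,0,0,255,0,0,0,0]
}}

```text
time: 10.35
tool_pos: [494.2, -118.0, 183.1]
tcp_rot: [3.141, 0.001, -0.396]
contact_force: [-0.9, -0.0, -2.2]
grip_width: 56.0
```

```bash
python3 -c "
from h import *
ob();snap('wrist','w8');crop('w8',170,60,340,270,3.5,'w8c')
ob();go((532.4,-139.8,181),-22.6)"
```

```text
10.35 [ 494.2 -118.   183.1] [ 1.7998e+02  5.0000e-02 -2.2710e+01] [-0.9 -0.  -2.2] 56.0 [-0.39  0.38  1.67 -0.    1.1   1.58]
10.4 [ 494.4 -118.   183.3] [ 1.7999e+02  2.0000e-02 -2.2720e+01] [-0.2 -0.1 -0.9] 56.1 [-0.38  0.38  1.67 -0.    1.1   1.58]
shift [43.5  5.5  2.3] turn -0.1 yaw -22.72
```

View pics/w8c.png

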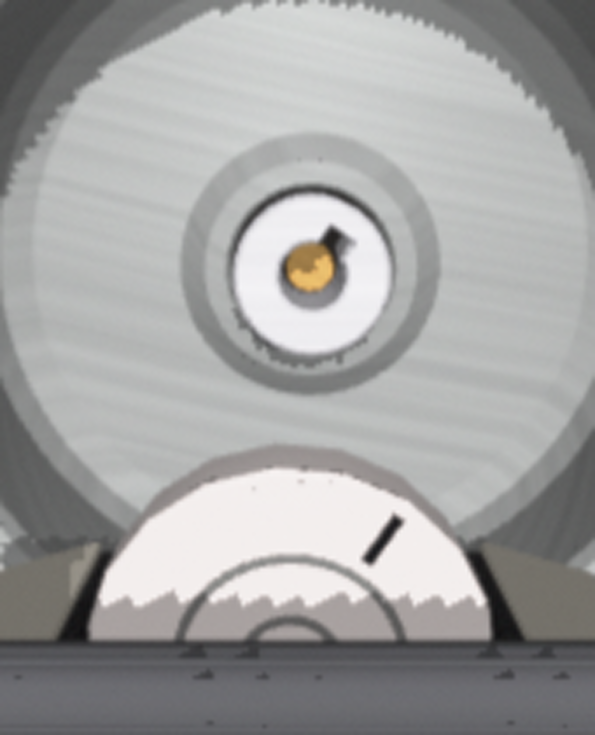

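```bash
python3 -c "
from h import *
f='w8'
P=lambda u,v,z: px2w(f,170+u/3.5,60+v/3.5,z)
def ang(a,b):
  d=b-a;return np.degrees(np.arctan2(d[1],d[0])).round(1),np.hypot(*d[:2]).round(2)
h=P(313,271,66);a=P(331,224,66);b=P(354,243,66)
print('hub',h,ang(h,(a+b)/2),ang(a,b))
for s in (232,394): print(P(s,271,66))
p=P(370,562,185);q=P(399,518,185);print('line',ang(p,q))
d=load(f);c=d['tp'];print(c,ang(c,p),ang(c,q))
# boundary left/right of disc at top face ~ (88,640),(490,640)? 
y=d['tr'][2];X=np.array([np.cos(y),np.sin(y)]);Y=np.array([np.sin(y),-np.cos(y)])
for u,v in [(180,640),(403,640),(291,557),(291,468)]:
  r=P(u,v,185)[:2]-c[:2];print((r@X).round(2),(r@Y).round(2))
"
```

```text
hub [ 533.47625829 -140.30946966   66.        ] (np.float64(-61.0), np.float64(11.19)) (np.float64(-151.5), np.float64(7.04))
[ 540.94399983 -122.50102104   66.        ]
[ 526.01748928 -158.12318743   66.        ]
line (np.float64(-53.7), np.float64(7.35))
[ 494.23479194 -117.96981891  183.12924424] (np.float64(-55.9), np.float64(19.8)) (np.float64(-55.3), np.float64(27.14))
5.02 -15.32
5.01 15.66
17.29 0.1
29.86 0.1
```

```bash
python3 -c "
from h import *
crop('w8',232,108,288,166,12,'w8d')"
```

```text
(no output)
```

View pics/w8d.png

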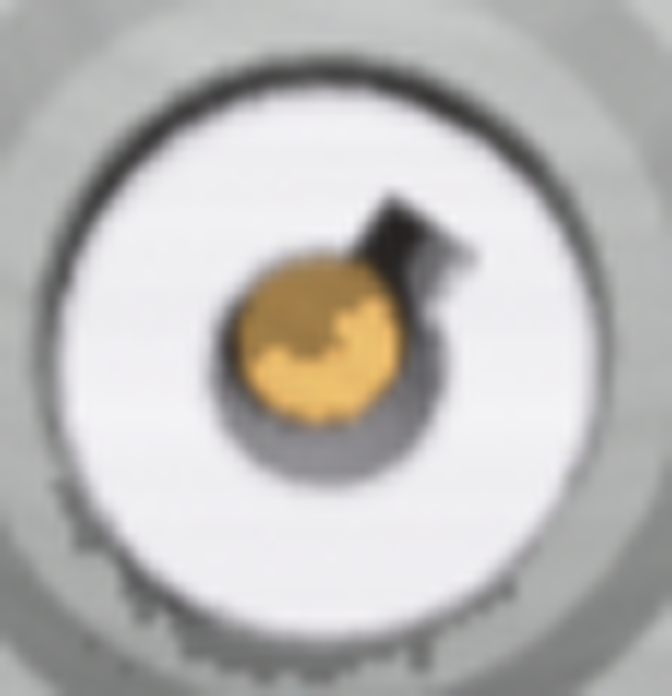

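```bash
python3 -c "
from h import *
P=lambda u,v: px2w('w8',232+u/12,108+v/12,66)
def ang(a,b):
  d=b-a;return np.degrees(np.arctan2(d[1],d[0])).round(1),np.hypot(*d[:2]).round(2)
h=P(330,366);a=P(393,190);b=P(478,257);print(h,ang(h,(a+b)/2),ang(a,b),ang(P(355,245),a),ang(P(435,305),b))
for dx in (-4,4):print(ang(P(330+dx,366),(a+b)/2))
print([P(62,363),P(600,363)],P(331,363))
"
```

```text
[ 532.63301562 -140.02598163   66.        ] (np.float64(-59.3), np.float64(12.13)) (np.float64(-150.2), np.float64(7.46)) (np.float64(-57.5), np.float64(4.54)) (np.float64(-64.5), np.float64(4.4))
(np.float64(-60.3), np.float64(12.3))
(np.float64(-58.2), np.float64(11.97))
[array([ 540.03555739, -122.90801259,   66.        ]), array([ 525.5679641 , -157.43530761,   66.        ])] [ 532.79763598 -140.16917601   66.        ]
```

```bash
python3 -c "
from h import *
go((531.9,-139.75,138),-24.7)"
```

```text
shift [43.   5.6 45.3] turn 2.0 yaw -22.72
```

Emit:
{"method": "play_rows", "body": {
  "moves": [255,20,3,0,2,255,43,5.5,10,2,255,43,5.5,30,2,255,43,5.5,45,2,255,43,5.5,45,2,255,43,5.5,45,2,255,43,5.5,45,2,255,43,5.5,45,2]
}}

```text
time: 11.07
tool_pos: [533.2, -139.1, 139.7]
tcp_rot: [3.142, -0.002, -0.43]
contact_force: [0.5, -0.4, -1.7]
grip_width: 55.9
```

```bash
python3 -c "
from h import *
ob();go((531.9,-139.75,120),-24.7);snap('wrist','w9');snap('side','s9');crop('w9',170,140,340,260,4.5,'w9c');crop('s9',190,110,320,230,5,'s9c')"
```

```text
11.07 [ 533.2 -139.1  139.7] [ 1.800e+02 -1.400e-01 -2.464e+01] [ 0.5 -0.4 -1.7] 55.9 [-0.39  0.5   1.6  -0.    1.04  1.61]
shift [-0.9  1.1 19.7] turn 0.1 yaw -24.64
```

View pics/w9c.png

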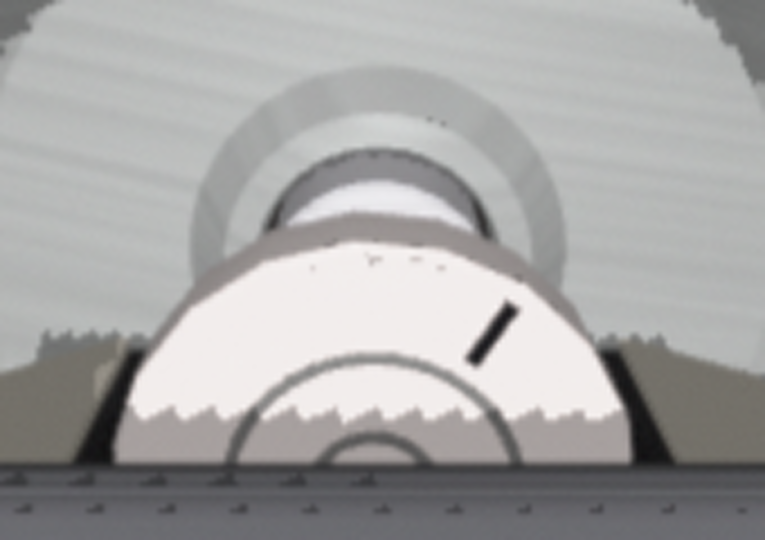

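View pics/s9c.png

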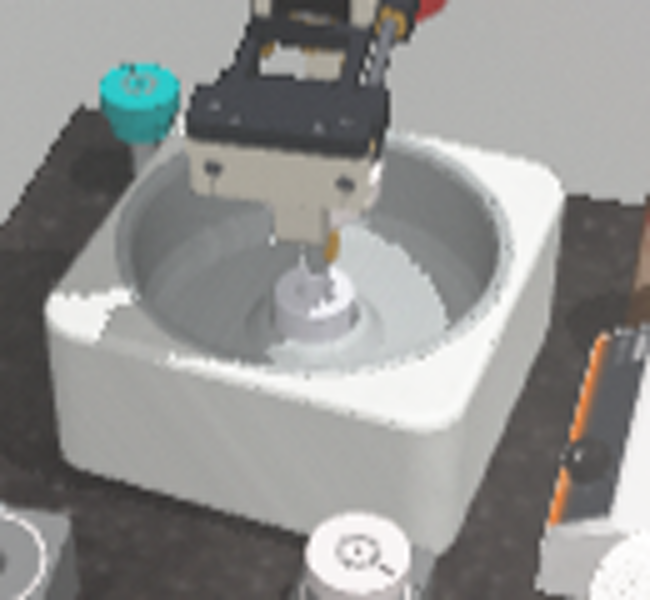

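Emit:
{"method": "play_rows", "body": {
  "moves": [255,-0.8,0.8,0,0,255,-0.8,0.8,7,0,255,-0.8,0.8,14,0,255,-0.8,0.8,19,0,255,-0.8,0.8,19,0,255,-0.8,0.8,19,0]
}}

```text
time: 11.67
tool_pos: [531.3, -138.9, 118.7]
tcp_rot: [3.141, 0.001, -0.43]
contact_force: [0.2, 0.1, -0.6]
grip_width: 55.8
```

```bash
python3 -c "
from h import *
ob();go((531.9,-139.75,112),-24.7)"
```

```text
11.67 [ 531.3 -138.9  118.7] [ 1.7999e+02  8.0000e-02 -2.4620e+01] [ 0.2  0.1 -0.6] 55.8 [-0.4   0.52  1.63 -0.    0.99  1.61]
shift [0.9 0.5 6.7] turn 0.1 yaw -24.62
```

Emit:
{"method": "play_rows", "body": {
  "moves": [255,0.5,0.5,1.5,0,255,0.5,0.5,3,0,255,0.5,0.5,5,0,255,0.5,0.5,5,0]
}}

```text
time: 12.0
tool_pos: [531.8, -139.7, 114.1]
tcp_rot: [3.142, 0.0, -0.43]
contact_force: [-0.2, 0.2, -1.6]
grip_width: 56.0
```

```bash
python3 -c "
from h import *
o=ob();print(o['moment']);go((531.9,-139.75,112),-24.7)"
```

```text
12.0 [ 531.8 -139.7  114.1] [ 1.7999e+02  2.0000e-02 -2.4630e+01] [-0.2  0.2 -1.6] 56.0 [-0.4   0.53  1.63 -0.    0.98  1.6 ]
[0.0340541  0.04533739 0.00351731]
shift [0.2 0.  2.1] turn 0.1 yaw -24.63
```

Emit:
{"method": "play_rows", "body": {
  "moves": [255,0,0,2,0,255,0,0,4,0,255,0,0,6,0,255,0,0,8,0,255,0,0,8,0,255,0,0,8,0]
}}

```text
time: 12.5
tool_pos: [531.8, -139.7, 106.2]
tcp_rot: [3.141, 0.0, -0.43]
contact_force: [-0.2, 0.2, -1.2]
grip_width: 56.3
```

```bash
python3 -c "
from h import *
o=ob();print(o['moment']);snap('side','s10');crop('s10',190,110,320,230,5,'s10c')"
```

```text
12.5 [ 531.8 -139.7  106.2] [ 1.7999e+02  2.0000e-02 -2.4620e+01] [-0.2  0.2 -1.2] 56.3 [-0.4   0.54  1.64 -0.    0.96  1.6 ]
[ 0.07099543  0.02665245 -0.00993576]
```

View pics/s10c.png

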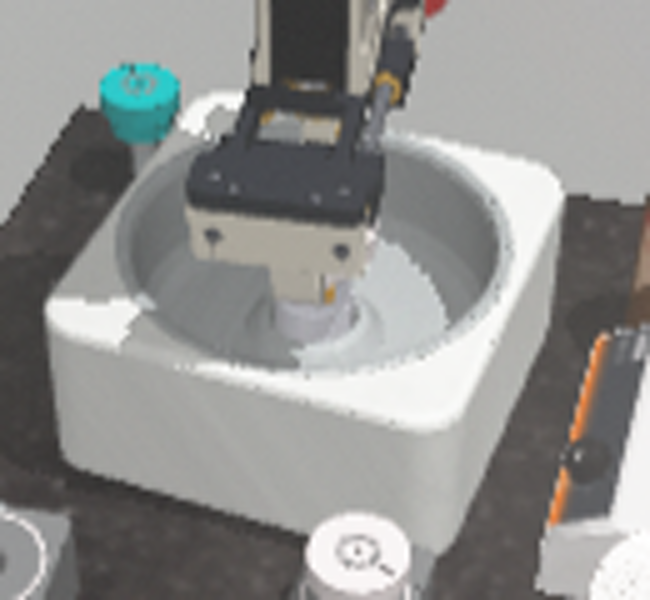

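Emit:
{"method": "play_rows", "body": {
  "moves": [255,0,0,3,0,255,0,0,6,0,255,0,0,8,0,255,0,0,10,0,255,0,0,11,0,255,0,0,11,0]
}}

```text
time: 13.05
tool_pos: [532.2, -139.9, 95.7]
tcp_rot: [3.142, -0.001, -0.43]
contact_force: [-0.3, 0.2, 4.6]
grip_width: 56.1
```

Emit:
{"method": "play_rows", "body": {
  "moves": [255,0,0,1.5,0,255,0,0,3,0,255,0,0,3,0,255,0,0,3,0]
}}

```text
time: 13.38
tool_pos: [532.3, -139.9, 93.2]
tcp_rot: [3.142, -0.002, -0.43]
contact_force: [-1.4, 0.4, 7.6]
grip_width: 55.9
```

Emit:
{"method": "play_rows", "body": {
  "moves": [255,0,0,0.7,0,255,0,0,1.4,0,255,0,0,1.4,0,255,0,0,1.4,0]
}}

```text
time: 13.72
tool_pos: [532.4, -140.0, 93.0]
tcp_rot: [3.141, -0.002, -0.43]
contact_force: [-4.2, 0.9, 16.5]
grip_width: 55.9
```

```bash
python3 -c "
from h import *
o=ob();print(o['moment'])"
```

```text
13.72 [ 532.4 -140.    93. ] [ 1.7999e+02 -1.4000e-01 -2.4620e+01] [-4.2  0.9 16.5] 55.9 [-0.4   0.56  1.65 -0.    0.93  1.6 ]
[ 0.29296168  0.73841048 -0.02115206]
```

Emit:
{"method": "play_rows", "body": {
  "moves": [255,0,0,0.4,0,255,0,0,0.4,0,255,0,0,0.4,0,255,0,0,0.4,0,255,0,0,0.4,0,255,0,0,0.4,0]
}}

```text
time: 14.22
tool_pos: [532.4, -140.0, 93.0]
tcp_rot: [3.141, -0.003, -0.43]
contact_force: [-4.8, 1.7, 19.3]
grip_width: 56.3
```

```bash
python3 -c "
from h import *
o=ob();snap('side','s11');snap('top','t11');snap('wrist','w11');ob();crop('s11',170,110,330,290,4,'s11c');crop('t11',160,120,400,320,3,'t11c')"
```

```text
14.22 [ 532.4 -140.    93. ] [ 1.7999e+02 -1.5000e-01 -2.4620e+01] [-4.8  1.7 19.3] 56.3 [-0.4   0.56  1.65 -0.    0.93  1.6 ]
14.37 [ 532.4 -140.    93. ] [ 1.7999e+02 -1.5000e-01 -2.4610e+01] [-4.9  1.9 20.2] 56.1 [-0.4   0.56  1.65 -0.    0.93  1.6 ]
```

View pics/s11c.png

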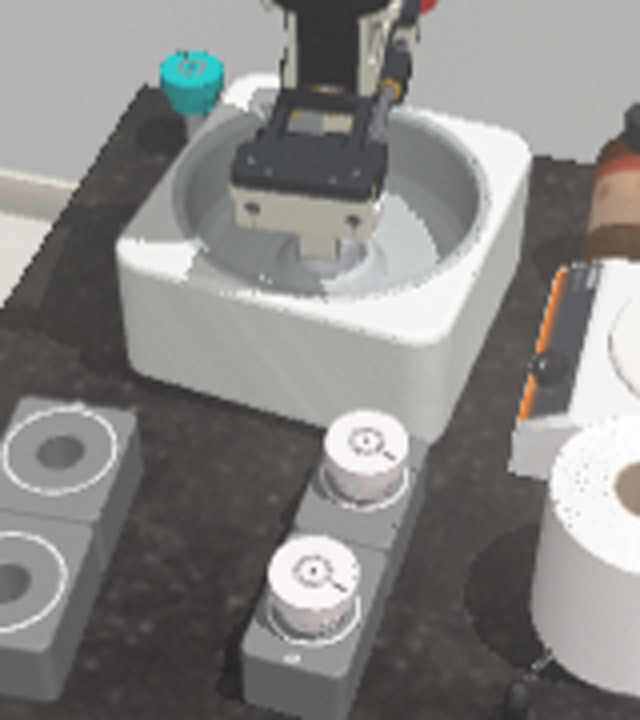

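View pics/t11c.png

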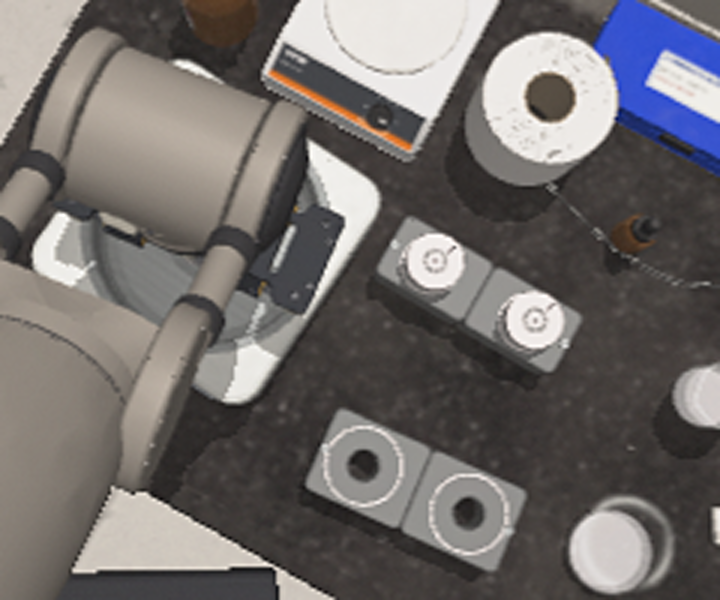

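View pics/w11.png

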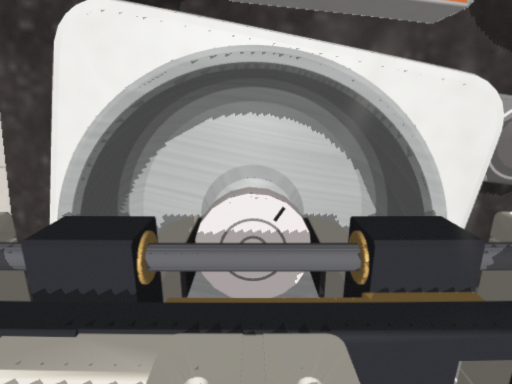

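```bash
python3 -c "
from h import *
crop('w11',180,150,330,250,5,'w11c')
for z in (94,101): print(z,[w2px('w11',[533.0+29*c,-140.2+29*s,z]).tolist() for c,s in [(np.cos(a),np.sin(a)) for a in np.radians([-24.6,-60,10])]])
for z in (66,59): print(z,'hubfront',w2px('w11',[532.7+19*np.cos(np.radians(-24.6)),-140.1+19*np.sin(np.radians(-24.6)),z]))"
```

```text
94 [[252.9, 193.6], [288.4, 204.5], [218.0, 204.1]]
101 [[252.8, 197.8], [290.2, 209.2], [216.3, 208.8]]
66 hubfront [252.9 197.8]
59 hubfront [252.9 194.4]
```

View pics/w11c.png

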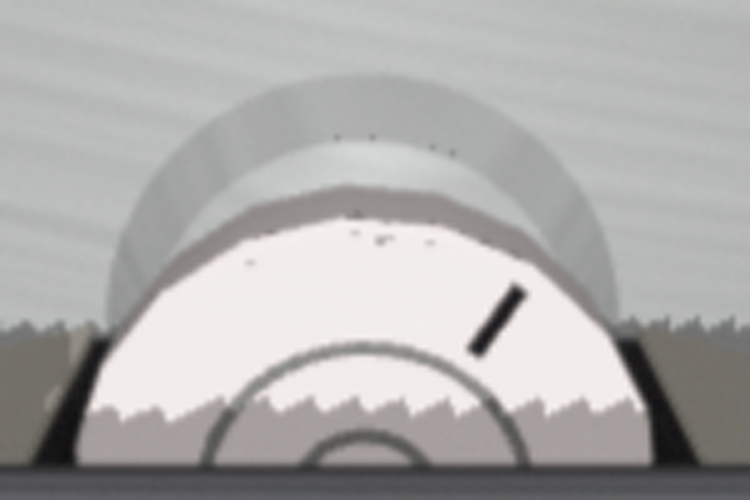

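The disc's front edge shows at row 193. I predict 193.6 for fully home and 197.8 for 7 mm up, so it is home.

```bash
python3 -c "
from h import *
ob();bot.close_job()"
```

```text
14.37 [ 532.4 -140.    93. ] [ 1.7999e+02 -1.5000e-01 -2.4610e+01] [-4.9  1.9 20.2] 56.1 [-0.4   0.56  1.65 -0.    0.93  1.6 ]
the job is handed in; nothing more can be done
```

The job is done and was handed in at 14.4 s, with the large chuck still gripped and pressed home with about 20 N.

**Small chuck:** I lifted it out of the hub and stood it in the free socket of the row for small chucks. The last top and side pictures show both small chucks standing there.

**Large chuck:** I took it from its row and turned it about 7° to line its key up with the keyway. The key went in at the first try, without touching the hub, so no searching turn was needed.

**Checks that it is home:**
- **Force:** it rose along the ejector spring to about 9 N. It then hit a hard stop at a tool height of 93.0 mm and climbed to about 20 N with no further travel.
- **Position:** the wrist picture puts the disc's front edge at row 193. I expected 193.6 for fully home and 197.8 for 7 mm up.

**Where measurements disagreed:** the keyway angle read from −55° to −64° in different views. I used about −59°, and the key's free entry suits that. In the last pictures the large row, dropper and turquoise look-alike stand as before. The bottle is only partly in view there and shows no change.

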